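# Reset the slab gauge by one notch

### The job

Set the slab gauge one notch shorter: first lift out the cocoa tin that stands between the gauge's stop and its fence and stand it upright close beside the other tin, without shifting that one. Then pull the spring knob out, slide the carriage exactly one notch towards the fence, and let the pin snap fully home. Last, register the new setting on the roller-lever switch: press the roller just until it clicks, well short of its stop, and let it spring back. Leave the ribbon spool, the cocoa pod and the wafer pack where they are.

Things in the scene. Friction and masses are not known exactly. Their poses are not given: they have to be found in the camera images.
- gauge: Fixed length gauge for chocolate slabs. Origin on the table; x points across it away from the robot (yaw -0.1 to 0.25 rad), y left along it. A steel rack at the far side (x 28 to 88 mm, y -85 to 165, up to 52 mm high) slopes 24 degrees towards the robot; it has four cross notches, 14 mm wide, 12 mm deep, 45 mm apart. On the robot's side of the rack the table is bare, for slabs.
- fence_face (a point): Point on the right face of the fixed wooden fence at the gauge's left end, 30 mm above the table, at gauge x = -40, y = 145 mm. The fence is 16 mm thick, 52 mm high, and runs from the rack towards the robot to gauge x = -90 mm.
- stop_carriage (a joint): Carriage position along gauge y, m: 0 in the notch where it starts, +0.045 in the next notch left (towards the fence), then +0.09; -0.045 to the right. With the pin out it slides with about 3 N of friction; a seated pin leaves about 2 mm of play each way. It is an aluminium saddle 56 mm wide (y -28 to 28 at joint 0).
- stop_face (a point): Point on the left face of the carriage's upright wooden stop plate, 30 mm above the table; moves with the carriage (gauge y = 45 mm at joint 0). The plate is 18 mm thick, reaches up to z = 56 mm and runs from gauge x = -90 to 18 mm.
- index_knob (a joint): How far the spring knob is pulled out along its axis, m: 0 = pin fully home in a notch; above 0.0115 the pin is clear of its notch (released over the land between notches it rides there at 0.0115); 0.022 = end of travel. The spring pulls it back with 5 N at 0, 8 N at 0.015.
- knob_grip (a point): Centre of the round black knob on the carriage: 34 mm diameter, 36 mm long, on a 10 mm stem; 31 mm below this point a 26 mm boss begins. Its z axis is the outward pull direction, 24 degrees from vertical, leaning towards the robot (gauge -x); its y axis is gauge y. Moves with knob and carriage; home at gauge x = 24, z = 102 mm, y = carriage joint.
- shield_edge (a point): Middle of the upper edge of the carriage's aluminium shield: a plate 56 mm wide, 4 mm thick, parallel to the knob's axis, 47 mm from it on the side away from the robot, ending 100 mm further out than the knob's centre (knob home). A hand coming straight down on the knob hits it: come in along the knob's axis.
- roller (a point): Axis centre of the grey roller (19 mm diameter, 18 mm wide along its y) at the end of the switch's spring lever, about 87 mm above the table at rest. Press it straight down from above at its middle. Moves and turns with the lever.
- roller_lever (a joint): Angle of the switch's lever, rad: 0 at rest, growing as the roller is pressed down (about 75 mm of roller travel per rad). It clicks at 0.14 (roller 10 mm down, about 5 N); beyond 0.30 (22 mm, about 8 N) it is overtravelled; dead stop at 0.42. It springs back by itself.
- switch_box: Fixed roller-lever switch: black housing 72 x 40 mm, 52 mm high (hinge block to 64 mm) on a steel plate 125 x 60 mm. Origin under it on the table; its x axis points from the lever's hinge (x = -38, z = 64 mm) to the roller (x = 36 mm).
- cocoa_tin_1_mid (a point): Centre (32 mm above its foot) of the red round cocoa tin, 64 mm high, body 62 mm, lid (the top 12 mm) 64 mm in diameter, 0.1 to 0.2 kg. One of the two tins (either) stands upright in the gauge, between stop plate and fence, the other on the table to the left.
- cocoa_tin_1: The same red cocoa tin; origin at the middle of its foot, z up its axis.
- cocoa_tin_2_mid (a point): Centre (32 mm above its foot) of the green round cocoa tin, 64 mm high, body 62 mm, lid (the top 12 mm) 64 mm in diameter, 0.1 to 0.2 kg. One of the two tins (either) stands upright in the gauge, between stop plate and fence, the other on the table to the left.
- cocoa_tin_2: The same green cocoa tin; origin at the middle of its foot, z up its axis.
- spool_mid (a point): Centre of a spool of ribbon, 53 mm diameter, 22 mm high, lying flat near the left-hand tin: a bystander.
- pod_mid (a point): Centre of a cocoa pod, 67 x 165 x 59 mm (long along its own y), lying at the left rear: a bystander.
- pack_mid (a point): Centre of a flat pack of wafers, 46 x 96 x 22 mm (long along its own y), lying beside the switch: a bystander.
Mind the look-alikes: they are no part of the job. Leave any green or purple look-alike of the switch_box alone. Leave any purple look-alike of the cocoa_tin_1 alone.

How it is judged (in metres and radians):
On the way, in this order (a step that is already met when the one before it is completed fails the run):
1. the tin from the gauge stands upright and released close beside the other tin (centres within 160 mm) (horizontal distance between cocoa_tin_1_mid and cocoa_tin_2_mid below 0.16 m and height (world z) of cocoa_tin_1_mid between 0.026 and 0.04 m and angle between each of cocoa_tin_1_mid, cocoa_tin_2_mid's own z axis and vertical below 0.15 rad and height (world z) of cocoa_tin_2_mid between 0.026 and 0.04 m and contact force between the fingers and cocoa_tin_1 below 0.05 N and contact force between the fingers and cocoa_tin_2 below 0.05 N and linear speed of each of cocoa_tin_1, cocoa_tin_2 below 0.03 m/s), for 0.2 s.
2. the knob is pulled out until its pin is clear, the carriage still in its old notch (value of joint index_knob above 0.012 m and value of joint stop_carriage between -0.006 and 0.006 m), for 0.05 s.
3. the carriage is locked in the next notch towards the fence, the pin home (value of joint stop_carriage between 0.04 and 0.05 m and value of joint index_knob below 0.003 m), for 0.3 s.
4. the switch's roller is pressed until it clicks (value of joint roller_lever above 0.14 rad), for 0.05 s.
At the end, for the whole second after the job is handed in: Carriage in the next notch towards the fence (0.045 m, within 5 mm) with the pin home (knob under 3 mm out); the switch lever sprung back (under 0.03 rad); both tins upright on the table, at rest and released, centres within 160 mm of each other (all of step 1 and all of step 3 and value of joint roller_lever below 0.03 rad); the robot touches nothing.
It fails at once if the switch is overtravelled (lever beyond 0.30 rad) (value of joint roller_lever above 0.3 rad).
It fails at once if the carriage goes well past the next notch (beyond 0.062 m), the wrong way (beyond 12 mm), or is forced along with the pin not pulled (value of joint stop_carriage above 0.062 m or value of joint stop_carriage below -0.012 m or (value of joint stop_carriage between 0.012 and 0.033 m and value of joint index_knob below 0.006 m)).
It fails at once if both tins are shifted (the one outside the gauge by more than 30 mm) (distance of each of cocoa_tin_1_mid, cocoa_tin_2_mid from where it was at the start of the episode above 0.03 m).
It fails at once if a tin is tipped over (angle between any of cocoa_tin_1_mid, cocoa_tin_2_mid's own z axis and vertical above 0.7 rad).
It fails at once if a bystander (spool, pod, pack) is shifted by more than 30 mm (distance of any of spool_mid, pod_mid, pack_mid from where it was at the start of the episode above 0.03 m).
It also fails if it takes over 58 s, if anything falls off the work surface, if the arm or the gripper's body presses on something with over 40 N, if the wrist force passes 120 N, or if a joint passes its speed limit or range.

### The arm

A 6-joint arm with a two-finger parallel gripper is mounted at the origin on a cart in front of the work surface, level with it; the furniture and walls round the work are solid. World frame = base frame: x ahead of the robot, y to its left, z up, the work surface at z = 0. Lengths are in m, angles in degrees, forces in N, time in s.
With the tool pointing down it reaches from about 0.4 to 0.825 m from the base axis. Payload 7 kg.
Tool frame: the origin (TCP) lies midway between the tips of the shut fingers; the grasp point (between the pads) lies hold_point_z behind it (hold_point_z is the distance from the TCP to the grasp point, in m); z points along the fingers, y is the line along which they close (so a half turn about z gives the same grasp; the last joint's range is limited). The gripper opens to 88 mm and grips with 3 to 60 N. Pads are 19 mm wide; open, the fingers measure 130 mm over their backs; the gripper's body (78 mm by 193 mm) begins 47 mm behind the grasp point.
Start: joints at [-48.868, 20.546, 0.682, 0, -70.136, -16.507], TCP at [0.281, -0.614, 0.227] pointing down, gripper open.
Joint ranges: [-176.03, 176.03], [-82.01, 121.73], [-58.28, 71.71], [-173.87, 95.51], [-174.79, -0.11], [-173.66, 173.66]. Speed limits (degrees/s): [136.94, 136.94, 172.46, 180, 180, 180].

### API

Orientations are given as [roll, pitch, yaw] about the fixed x, y, z axes, in that order (R = Rz(yaw) Ry(pitch) Rx(roll)).
In Python, from plant import * gives the robot as it stands.
- The arm moves only by the tool step_arm, never from a script. Its argument "steps" is a list that holds one entry, the list of rows, each a list of 6 numbers: the shift along the tool's x, y, z scaled (see below), then the turn, a rotation vector about the tool's x, y, z scaled (see below). In form: [[[tx, ty, tz, wx, wy, wz], ...]]. A call has 1 to 20 rows; each row is the pose to reach, as a shift and turn from the pose commanded when the call began, along the tool's axes at that moment; what a row does not reach only later rows make up. The controller multiplies each number of a shift by 100 mm and each number of a turn by 0.5 rad. A row lasts 1/10 s, in which the tool goes at most 50 mm and 8.59 degrees, less where a joint would pass 70% of its speed; a pose out of reach is approached as far as the arm can. A call with a number of a shift or a turn outside -1 to 1 is refused whole. A call with a gripper value outside its range is refused whole. "jaw" is the closure in counts, from 0 (fully open) to 255 (shut), set as the call begins (left out, the last holds). The fingers move at their own pace and stop on an object; the grip force is fixed at half the most. Time passes only in rows, so rows that repeat a pose let the fingers close. It gives the time, the measured TCP pose, the force, the opening and the grip force at its end, in the units of the state.
- get_obs(): the state, without advancing time (a new reading comes with each control period).
- snapshot(name): name is "scene" or "top" or "wrist"; returns (picture, depth): 384x512x3 uint8, red, green, blue; 384x512 float32, m along the optical axis (not along the pixel's ray), 0 where there is no reading.
- calibration(name): a dict with "mtx" (3x3 intrinsics, pixels), "rvec" (rotation vector, rad) and "tvec" (3), from world to camera coordinates, as OpenCV has them. Camera axes: x right, y down, z forward; pixel columns grow to the right and rows downward; lengths in m; the calibration is good to about 2 mm. A picture is of the moment at which its call begins: read the wrist's pose just before it. calibration takes no time and is no camera call; for the wrist camera it gives the pose at the moment of the call.
- close_job(): hands the job in; it is judged then, once.
The state is a dict: "clock": time; "joint_pos": joint angles; "qvel": joint speeds; "tau": joint torques, N m; "tool_pos": TCP position; "orientation": TCP orientation; "force": force on the tool from outside, world axes, zero at the start; "moment": the same for the moment, N m; "opening": finger opening in m; "gripper_force": force on a finger pad.
Only numpy, scipy, OpenCV 4.12 (cv2) and the standard library are available. Lean on these libraries where they do the work, as an engineer would, in place of code of your own. Each camera call takes 0.05 s, during which the arm holds its last target. There are 200 camera calls.

## Working session

There is one attempt and no reset: what is moved stays moved. The work goes in short steps, Python scripts to look and compute and a tool call to move; the robot and the scene stay as the last step left them, time stands still between calls to the robot, and variables do not carry over. Pictures are saved under pics/ and viewed, at most 10 in all, crops included, and the job is handed in when it is done.

Besides the shell and the picture viewer there is one more tool, called after "Emit:" as name(argument=value, ...), one argument or row to a line, values as JSON. step_arm: Moves the arm, as the interface text tells. Its arguments: {"type":"object","properties":{"steps":{"type":"array","items":{"type":"array","items":{"type":"array","items":{"type":"number","minimum":-1,"maximum":1}}}},"jaw":{"type":"number"}},"required":["steps"]}

```bash
mkdir -p pics; ls; cat > h.py <<'E'
from plant import *
import numpy as np, cv2, pickle
from scipy.spatial.transform import Rotation as R
def snap(name,tag):
    c=calibration(name); im,d=snapshot(name)
    pickle.dump((c,im,d),open(tag+'.pkl','wb')); cv2.imwrite('pics/'+tag+'.png',im[:,:,::-1]); return c,im,d
def pt(tag,u,v,r=1):
    c,im,d=pickle.load(open(tag+'.pkl','rb'))
    w=d[v-r:v+r+1,u-r:u+r+1]; z=np.median(w[w>0])
    p=np.linalg.inv(c['mtx'])@[u,v,1]*z
    return cv2.Rodrigues(np.array(c['rvec']))[0].T@(p-np.ravel(c['tvec']))
def cloud(tag):
    c,im,d=pickle.load(open(tag+'.pkl','rb'))
    v,u=np.mgrid[:384,:512]
    p=np.stack([u*d,v*d,d],-1)@np.linalg.inv(c['mtx']).T
    return (p-np.ravel(c['tvec']))@cv2.Rodrigues(np.array(c['rvec']))[0],im,d
E
python3 - <<'E'
from h import *
print(get_obs())
try: print(hold_point_z)
except Exception as e: print(e)
for n in('scene','top'):
    snap(n,n+'0')
a=[cv2.imread(f'pics/{n}0.png') for n in('scene','top')]
cv2.imwrite('pics/both.png',cv2.resize(np.vstack(a),(800,1200))[:600*2])
E
```

```text
pics
{'clock': 0.0, 'joint_pos': array([-4.88666408e+01,  2.05897210e+01,  6.34600457e-01, -1.87660994e-02,
       -7.01342336e+01, -1.65068404e+01]), 'qvel': array([ 0.01992562, -0.07559914,  0.06243889, -0.05738525, -0.1179664 ,
       -0.05295009]), 'tau': array([-1.66265281e-04, -5.82712376e+01,  2.93068832e+01,  6.99778318e+00,
        6.81131176e-03, -2.58390583e-04]), 'tool_pos': array([ 0.28105005, -0.61319011,  0.22565256]), 'orientation': array([ 1.79909316e+02, -8.47603724e-03, -1.55379865e+02]), 'force': array([-0.3213889 , -0.05769414,  0.49259359]), 'moment': array([-0.00678833, -0.01677218,  0.00138629]), 'gripper_force': 0.0, 'opening': 0.08755330410298777}
0.0188
```

View pics/top0.png

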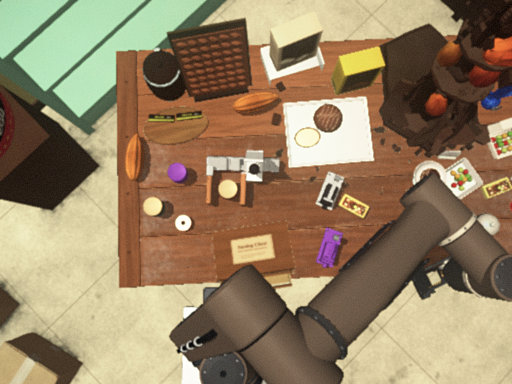

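View pics/scene0.png

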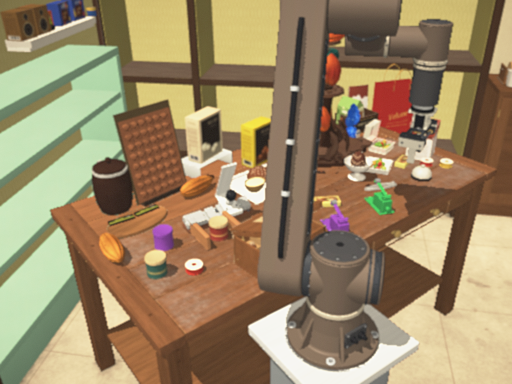

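The top view shows the gauge rack at about (243,165), the fence at (210,185), the red tin in the gauge at (228,189) and the stop plate at (244,189). The knob and shield are at (255,165). The green tin is at (153,207), the spool at (183,223), the real switch at (330,190) and the pack at (353,205). A purple decoy tin stands at (177,173).

```bash
python3 - <<'E'
from h import *
P,im,d=cloud('top0')
for n,u,v in [('red',228,189),('green',153,207),('purple',177,173),('spool',183,223),('fence',210,190),('stop',243,193),('knob',255,165),('pack',353,205),('sw',330,190),('pod',133,158),('rackL',212,165),('rackR',276,166)]:
    print(n,pt('top0',u,v).round(3))
for n,u,v,z in [('red',228,189,.064),('green',153,207,.064),('purple',177,173,.064)]:
    s=P[v-14:v+15,u-14:u+15].reshape(-1,3); s=s[abs(s[:,2]-z)<.008]
    print(n,len(s),s.mean(0).round(4),(s[:,:2].min(0)+s[:,:2].max(0))/2,np.ptp(s,axis=0).round(3))
# z-height map print
cv2.imwrite('pics/crop.png',np.hstack([cv2.resize(cv2.imread('pics/top0.png')[y:y+75,x:x+75],(400,400),interpolation=cv2.INTER_CUBIC) for x,y in((205,140),(305,155))]))
E
```

```text
red [0.546 0.007 0.061]
green [0.484 0.259 0.063]
purple [0.601 0.181 0.063]
spool [ 0.435  0.168 -0.002]
fence [0.544 0.069 0.05 ]
stop [ 0.533 -0.044  0.056]
knob [ 0.618 -0.085  0.118]
pack [ 0.497 -0.423  0.023]
sw [ 0.542 -0.337  0.072]
pod [0.654 0.335 0.055]
rackL [0.632 0.064 0.044]
rackR [ 0.63  -0.157  0.039]
red 278 [0.5464 0.0051 0.0621] [ 0.54519099 -0.00130086] [0.093 0.078 0.016]
green 275 [0.4877 0.2621 0.0624] [0.48790424 0.26181288] [0.062 0.064 0.014]
purple 266 [0.6054 0.1823 0.0627] [0.60588066 0.18187321] [0.059 0.062 0.014]
```

View pics/crop.png

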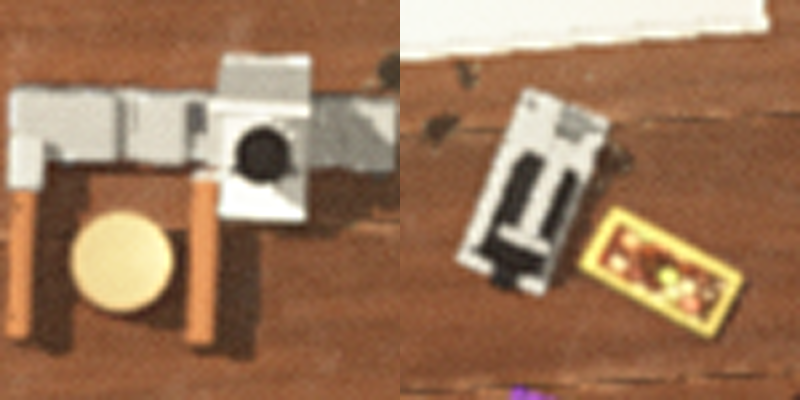

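```bash
python3 - <<'E'
from h import *
P,im,d=cloud('top0')
def sel(u0,u1,v0,v1,z,t=.006,m=None):
    q=P[v0:v1,u0:u1]; k=abs(q[...,2]-z)<t
    if m is not None: k&=m(im[v0:v1,u0:u1].astype(int))
    return q[k]
wood=lambda a:(a[...,0]-a[...,2]>60)
for n,a in (('fence',(205,214,176,206,.052)),('stop',(239,250,174,208,.056))):
    s=sel(*a,m=wood); A=np.polyfit(s[:,0],s[:,1],1)
    print(n,len(s),s.mean(0).round(4),'slope',A.round(3),'x',s[:,0].min().round(3),s[:,0].max().round(3))
dark=lambda a:a.sum(-1)<150
s=P[158:178,245:266][dark(im[158:178,245:266].astype(int))]; s=s[s[:,2]>.09]
print('knob',len(s),s.mean(0).round(4),s.min(0).round(3),s.max(0).round(3))
s=P[150:162,245:264].reshape(-1,3); s=s[s[:,2]>.14]; print('shield',len(s),s.mean(0).round(3),s.max(0).round(3))
s=P[170:212,312:345].reshape(-1,3); s=s[s[:,2]>.07]; print('roller',len(s),s.mean(0).round(3),s.max(0).round(3),s.min(0).round(3))
# goal: TCP move for red tin overhead look
o=get_obs();print(o['tool_pos'],o['orientation']); print(calibration('wrist'))
E
```

```text
fence 118 [0.5474 0.0741 0.0513] slope [-0.038  0.095] x 0.499 0.593
stop 143 [ 0.5456 -0.0429  0.055 ] slope [-0.023 -0.03 ] x 0.496 0.6
knob 45 [ 0.6052 -0.0804  0.1171] [ 0.592 -0.091  0.111] [ 0.618 -0.068  0.125]
shield 112 [ 0.625 -0.081  0.189] [ 0.646 -0.054  0.22 ]
roller 94 [ 0.547 -0.336  0.164] [ 0.589 -0.102  1.592] [ 0.324 -0.369  0.07 ]
[ 0.28106846 -0.61323718  0.22572594] [ 1.79916130e+02 -8.74108796e-03 -1.55378564e+02]
{'mtx': array([[336.11863362,   0.        , 253.62125665],
       [  0.        , 336.11863362, 190.98492485],
       [  0.        ,   0.        ,   1.        ]]), 'rvec': array([-1.59654767, -2.48324724, -0.38600576]), 'tvec': array([ 0.67450997, -0.03872021,  0.39084451])}
```

```bash
cat >> h.py <<'E'
def Rrpy(r): return R.from_euler('xyz',r,degrees=True)
def plan(wps,start=None,dec=3):
    """wps: list of (pos, rpy); prints per-call 6-vectors, splitting to call limits."""
    o=get_obs(); p,r=(o['tool_pos'],Rrpy(o['orientation'])) if start is None else (np.array(start[0]),Rrpy(start[1]))
    for tp,tr in wps:
        tp=np.array(tp); tr=Rrpy(tr); 
        while True:
            s=r.inv().apply(tp-p)/.1; w=(r.inv()*tr).as_rotvec()/.5
            k=max(1,np.ceil(max(abs(s).max(),abs(w).max())-1e-3))
            v=np.clip(np.round(np.r_[s,w]/k,dec),-1,1)
            n=np.ceil(max(np.linalg.norm(v[:3])/.5, np.linalg.norm(v[3:])*.5/np.radians(8.59)))
            p=p+r.apply(v[:3]*.1); r=r*R.from_rotvec(v[3:]*.5)
            print((v+0).tolist(),'rows',int(n),'->',p.round(3),r.as_euler('xyz',degrees=True).round(1))
            if k==1: break
E
python3 - <<'E'
from h import *
c=calibration('wrist'); M=cv2.Rodrigues(c['rvec'])[0]; print('cam',-M.T@c['tvec'],M[2]); o=get_obs()
print(Rrpy(o['orientation']).inv().apply(-M.T@c['tvec']-o['tool_pos']))
plan([((.545,.0,.27),(180,0,-91.7))],dec=2)
E
```

```text
cam [ 0.20642802 -0.64796185  0.38308654] [ 0.27449823  0.12712257 -0.95314772]
[ 0.08234518 -0.00024041 -0.15734857]
[-0.99, 0.9, -0.09, 0.0, 0.0, -0.44] rows 3 -> [ 0.334 -0.49   0.235] [ 179.9    0.  -142.8]
[-0.93, 0.52, -0.07, 0.0, 0.0, -0.36] rows 3 -> [ 0.376 -0.393  0.242] [ 179.9    0.  -132.5]
[-0.81, 0.28, -0.06, 0.0, 0.0, -0.28] rows 2 -> [ 0.41  -0.314  0.248] [ 179.9    0.  -124.4]
[-0.84, 0.17, -0.05, 0.0, 0.0, -0.29] rows 2 -> [ 0.444 -0.235  0.253] [ 179.9    0.  -116.1]
[-0.85, 0.04, -0.06, 0.0, 0.0, -0.28] rows 2 -> [ 0.478 -0.157  0.259] [ 1.799e+02  1.000e-01 -1.081e+02]
[-0.85, -0.08, -0.05, 0.0, 0.0, -0.29] rows 2 -> [ 0.512 -0.079  0.264] [ 1.799e+02  1.000e-01 -9.980e+01]
[-0.83, -0.2, -0.06, 0.0, 0.0, -0.28] rows 2 -> [ 0.545 -0.     0.27 ] [ 1.80e+02  1.00e-01 -9.18e+01]
```

Emit:
step_arm(
  steps=[
    [[-0.99, 0.9, -0.09, 0, 0, -0.44], [-0.99, 0.9, -0.09, 0, 0, -0.44], [-0.99, 0.9, -0.09, 0, 0, -0.44], [-0.99, 0.9, -0.09, 0, 0, -0.44]],
  ],
  jaw=0,
)

```text
clock: 0.5
tool_pos: [0.335, -0.4875, 0.2363]
orientation: [-180.0, 0.1, -142.6]
force: [-0.4, -0.2, 0.6]
opening: 0.0877
gripper_force: 0.0
```

Emit:
step_arm(
  steps=[
    [[-0.93, 0.52, -0.07, 0, 0, -0.36], [-0.93, 0.52, -0.07, 0, 0, -0.36], [-0.93, 0.52, -0.07, 0, 0, -0.36]],
  ],
)

```text
clock: 0.8
tool_pos: [0.3776, -0.3899, 0.243]
orientation: [-180.0, 0.0, -132.2]
force: [0.5, -0.1, 1.0]
opening: 0.0879
gripper_force: 0.0
```

Emit:
step_arm(
  steps=[
    [[-0.81, 0.28, -0.06, 0, 0, -0.28], [-0.81, 0.28, -0.06, 0, 0, -0.28], [-0.81, 0.28, -0.06, 0, 0, -0.28]],
  ],
)

```text
clock: 1.1
tool_pos: [0.4116, -0.3119, 0.249]
orientation: [-180.0, 0.0, -124.3]
force: [0.1, -0.1, -0.5]
opening: 0.0877
gripper_force: 0.0
```

Emit:
step_arm(
  steps=[
    [[-0.84, 0.17, -0.05, 0, 0, -0.29], [-0.84, 0.17, -0.05, 0, 0, -0.29], [-0.84, 0.17, -0.05, 0, 0, -0.29]],
  ],
)

```text
clock: 1.4
tool_pos: [0.445, -0.2335, 0.2537]
orientation: [-180.0, 0.0, -116.0]
force: [0.1, 0.1, -0.1]
opening: 0.0877
gripper_force: 0.0
```

Emit:
step_arm(
  steps=[
    [[-0.85, 0.04, -0.06, 0, 0, -0.28], [-0.85, 0.04, -0.06, 0, 0, -0.28], [-0.85, 0.04, -0.06, 0, 0, -0.28]],
  ],
)

```text
clock: 1.7
tool_pos: [0.479, -0.1557, 0.2596]
orientation: [-180.0, 0.0, -108.0]
force: [-0.0, 0.4, 0.3]
opening: 0.0879
gripper_force: 0.0
```

Emit:
step_arm(
  steps=[
    [[-0.85, -0.08, -0.05, 0, 0, -0.29], [-0.85, -0.08, -0.05, 0, 0, -0.29], [-0.85, -0.08, -0.05, 0, 0, -0.29]],
  ],
)

```text
clock: 2.0
tool_pos: [0.5131, -0.0774, 0.2643]
orientation: [180.0, -0.0, -99.7]
force: [1.2, -0.7, -0.2]
opening: 0.0879
gripper_force: 0.0
```

Emit:
step_arm(
  steps=[
    [[-0.83, -0.2, -0.06, 0, 0, -0.28], [-0.83, -0.2, -0.06, 0, 0, -0.28], [-0.83, -0.2, -0.06, 0, 0, -0.28], [-0.83, -0.2, -0.06, 0, 0, -0.28], [-0.83, -0.2, -0.06, 0, 0, -0.28]],
  ],
)

```text
clock: 2.5
tool_pos: [0.5451, -0.0019, 0.2702]
orientation: [179.9, -0.0, -91.9]
force: [0.9, -0.2, -0.5]
opening: 0.0876
gripper_force: 0.0
```

```bash
python3 - <<'E'
from h import *
o=get_obs(); print(o['clock'],o['tool_pos'],o['orientation'])
snap('wrist','w1')
P,im,d=cloud('w1')
m=(abs(P[...,2]-.064)<.006)&(d>0)&(abs(P[...,0]-.546)<.05)&(abs(P[...,1]-.005)<.05)
s=P[m]; print(len(s),s.mean(0),(s.min(0)+s.max(0))/2,np.ptp(s,axis=0))
E
```

```text
2.5 [ 0.54506706 -0.00190023  0.27018259] [ 1.79947849e+02 -2.32341036e-02 -9.18565276e+01]
2457 [0.54980419 0.00618946 0.06201112] [0.55005445 0.00728527 0.0613777 ] [0.06202738 0.06390891 0.00671111]
```

View pics/w1.png

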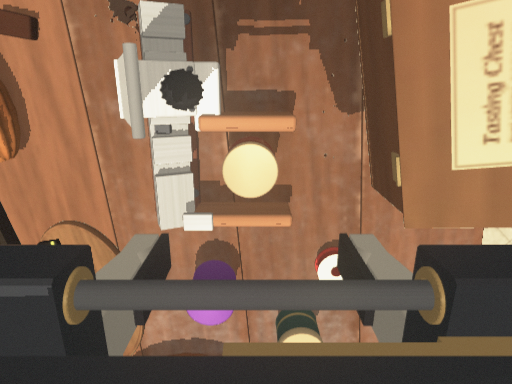

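The wrist view has the red tin's lid at (250,170), between the stop (247,123) and the fence (245,220). I measure it at (0.550, 0.007), top at 62 mm. The knob is at (182,90) and the tasting chest is on the right.

```bash
python3 - <<'E'
from h import *
for u,v in((400,100),(372,150),(430,200),(390,20)): print(pt('w1',u,v).round(3))
P,im,d=cloud('w1')
s=P[55:125,150:215][im[55:125,150:215].astype(int).sum(-1)<110]; s=s[(s[:,2]>.1)&(s[:,2]<.13)]; print('knob',len(s),s.mean(0).round(4),s.min(0).round(3),s.max(0).round(3))
for n,a,z in(('stop',(115,131,200,295),.056),('fence',(214,227,215,290),.052)):
    s=P[a[0]:a[1],a[2]:a[3]].reshape(-1,3); s=s[abs(s[:,2]-z)<.005]; print(n,len(s),s.mean(0).round(4),np.polyfit(s[:,0],s[:,1],1).round(3),s[:,0].min(),s[:,0].max())
plan([((.55,.007,.12),(180,0,-91.7)),((.55,.007,.034),(180,0,-91.7))])
print()
plan([((.55,.007,.14),(180,0,-91.7)),((.44,.16,.18),(180,0,-145)),((.395,.275,.15),(180,0,-180)),((.395,.275,.036),(180,0,-180))],start=((.55,.007,.034),(180,0,-91.7)))
E
```

```text
[ 0.417 -0.067  0.128]
[ 0.399 -0.002  0.018]
[0.384 0.022 0.136]
[ 0.424 -0.133  0.108]<stdin>:4: RuntimeWarning: Mean of empty slice.
  ret = um.true_divide(
Traceback (most recent call last):
ValueError: zero-size array to reduction operation minimum which has no identity
```

```bash
python3 - <<'E'
from h import *
P,im,d=cloud('w1')
s=P[55:125,150:215][im[55:125,150:215].astype(int).sum(-1)<170]; print(np.percentile(s[:,2],[5,50,95]) if len(s) else 0); s=s[(s[:,2]>.09)&(s[:,2]<.14)]; print('knob',len(s),s.mean(0).round(4))
for n,a,z in(('stop',(115,131,200,295),.056),('fence',(214,227,215,290),.052)):
    s=P[a[0]:a[1],a[2]:a[3]].reshape(-1,3); s=s[abs(s[:,2]-z)<.005]; print(n,len(s),s.mean(0).round(4),np.polyfit(s[:,0],s[:,1],1).round(3),s[:,0].min(),s[:,0].max())
plan([((.55,.007,.12),(180,0,-91.7)),((.55,.007,.034),(180,0,-91.7))],dec=2)
print()
plan([((.55,.007,.13),(180,0,-91.7)),((.50,.12,.17),(180,0,-120)),((.395,.275,.13),(180,0,-180)),((.395,.275,.036),(180,0,-180))],start=((.55,.007,.034),(180,0,-91.7)),dec=2)
E
```

```text
[0.10739132 0.11657004 0.12066453]
knob 221 [ 0.6109 -0.0927  0.1158]
stop 1511 [ 0.5508 -0.0448  0.0547] [-0.033 -0.027] 0.49910340617961146 0.6029932376703782
fence 894 [0.5494 0.0714 0.0506] [-0.032  0.089] 0.5044441786912737 0.5947674648900895
[-0.05, -0.02, 0.75, 0.0, 0.0, 0.0] rows 2 -> [0.547 0.003 0.195] [180.   -0.  -91.9]
[-0.04, -0.03, 0.75, 0.0, 0.0, -0.01] rows 2 -> [0.55  0.007 0.12 ] [180.   -0.  -91.6]
[0.0, 0.0, 0.86, 0.0, 0.0, 0.0] rows 2 -> [0.55  0.007 0.034] [180.   -0.  -91.6]

[0.0, 0.0, -0.96, 0.0, 0.0, 0.0] rows 2 -> [0.55  0.007 0.13 ] [180.    0.  -91.7]
[-0.56, 0.27, -0.2, 0.0, 0.0, 0.49] rows 2 -> [0.525 0.064 0.15 ] [ 180.     0.  -105.7]
[-0.47, 0.39, -0.2, 0.0, 0.0, 0.5] rows 2 -> [0.5  0.12 0.17] [ 180.     0.  -120.1]
[-0.27, 0.56, 0.13, 0.0, 0.0, 0.7] rows 3 -> [0.465 0.171 0.157] [ 180.    -0.  -140.1]
[-0.07, 0.62, 0.14, 0.0, 0.0, 0.7] rows 3 -> [0.431 0.223 0.143] [ 180.     0.  -160.2]
[0.16, 0.61, 0.13, 0.0, 0.0, 0.69] rows 3 -> [0.395 0.275 0.13 ] [ 180.     0.  -179.9]
[0.0, 0.0, 0.94, 0.0, 0.0, 0.0] rows 2 -> [0.395 0.275 0.036] [ 180.     0.  -179.9]
```

Emit:
step_arm(
  steps=[
    [[-0.05, -0.02, 0.75, 0, 0, 0], [-0.05, -0.02, 0.75, 0, 0, 0], [-0.05, -0.02, 0.75, 0, 0, 0]],
  ],
  jaw=30,
)

```text
clock: 2.85
tool_pos: [0.545, 0.0029, 0.1921]
orientation: [179.6, -0.1, -91.9]
force: [-0.7, -0.4, -0.1]
opening: 0.0779
gripper_force: 0.0
```

Emit:
step_arm(
  steps=[
    [[-0.04, -0.03, 0.75, 0, 0, -0.01], [-0.04, -0.03, 0.75, 0, 0, -0.01], [-0.04, -0.03, 0.75, 0, 0, -0.01], [-0.04, -0.03, 0.75, 0, 0, -0.01], [-0.04, -0.03, 0.75, 0, 0, -0.01]],
  ],
)

```text
clock: 3.35
tool_pos: [0.5524, 0.0083, 0.1232]
orientation: [-179.8, 0.0, -91.5]
force: [0.1, -0.4, 0.1]
opening: 0.0774
gripper_force: 0.0
```

```bash
python3 - <<'E'
from h import *
plan([((.55,.007,.034),(180,0,-91.7))],dec=2); print(get_obs()['tool_pos'],get_obs()['opening'])
E
```

```text
[0.01, 0.03, 0.89, -0.01, 0.0, 0.01] rows 2 -> [0.55  0.007 0.034] [179.9   0.  -91.8]
[0.55239086 0.00833861 0.12315784] 0.07741364691390776
```

Emit:
step_arm(
  steps=[
    [[0.01, 0.01, 0.3, 0, 0, 0], [0.01, 0.01, 0.6, 0, 0, 0], [0.01, 0.01, 0.75, 0, 0, 0], [0.01, 0.01, 0.87, 0, 0, 0], [0.01, 0.01, 0.87, 0, 0, 0], [0.01, 0.01, 0.87, 0, 0, 0]],
  ],
)

```text
clock: 3.95
tool_pos: [0.5507, 0.0075, 0.0347]
orientation: [-179.9, 0.0, -91.5]
force: [-0.2, 0.2, 0.0]
opening: 0.0771
gripper_force: 0.0
```

Emit:
step_arm(
  steps=[
    [[0, 0, 0, 0, 0, 0], [0, 0, 0, 0, 0, 0], [0, 0, 0, 0, 0, 0], [0, 0, 0, 0, 0, 0], [0, 0, 0, 0, 0, 0], [0, 0, 0, 0, 0, 0]],
  ],
  jaw=255,
)

```text
clock: 4.55
tool_pos: [0.5503, 0.0075, 0.0344]
orientation: [-179.9, 0.0, -91.5]
force: [-1.5, 0.3, 6.2]
opening: 0.0615
gripper_force: 30.0
```

Emit:
step_arm(
  steps=[
    [[0, 0, -0.1, 0, 0, 0], [0, 0, -0.3, 0, 0, 0], [0, 0, -0.6, 0, 0, 0], [0, 0, -0.96, 0, 0, 0], [0, 0, -0.96, 0, 0, 0]],
  ],
)

```text
clock: 5.05
tool_pos: [0.5527, 0.0079, 0.135]
orientation: [-179.5, 0.1, -91.4]
force: [-0.4, 1.0, -1.1]
opening: 0.0611
gripper_force: 30.0
```

Emit:
step_arm(
  steps=[
    [[-0.28, 0.14, -0.1, 0, 0, 0.24], [-0.56, 0.27, -0.2, 0, 0, 0.49], [-0.56, 0.27, -0.2, 0, 0, 0.49], [-0.56, 0.27, -0.2, 0, 0, 0.49]],
  ],
)

```text
clock: 5.45
tool_pos: [0.5239, 0.0645, 0.1499]
orientation: [-180.0, 0.0, -105.4]
force: [-1.0, -0.1, -1.0]
opening: 0.0612
gripper_force: 30.0
```

Emit:
step_arm(
  steps=[
    [[-0.24, 0.2, -0.1, 0, 0, 0.25], [-0.47, 0.39, -0.2, 0, 0, 0.5], [-0.47, 0.39, -0.2, 0, 0, 0.5], [-0.47, 0.39, -0.2, 0, 0, 0.5]],
  ],
)

```text
clock: 5.85
tool_pos: [0.4991, 0.1195, 0.1693]
orientation: [180.0, -0.0, -119.7]
force: [-0.3, 0.9, -1.8]
opening: 0.0614
gripper_force: 30.0
```

Emit:
step_arm(
  steps=[
    [[-0.09, 0.19, 0.04, 0, 0, 0.24], [-0.18, 0.37, 0.09, 0, 0, 0.47], [-0.27, 0.56, 0.13, 0, 0, 0.7], [-0.27, 0.56, 0.13, 0, 0, 0.7]],
  ],
)

```text
clock: 6.25
tool_pos: [0.4631, 0.1708, 0.1553]
orientation: [180.0, -0.1, -140.0]
force: [-0.3, 0.5, -0.5]
opening: 0.0616
gripper_force: 30.0
```

Emit:
step_arm(
  steps=[
    [[-0.02, 0.21, 0.05, 0, 0, 0.24], [-0.05, 0.41, 0.1, 0, 0, 0.47], [-0.07, 0.62, 0.14, 0, 0, 0.7], [-0.07, 0.62, 0.14, 0, 0, 0.7]],
  ],
)

```text
clock: 6.65
tool_pos: [0.429, 0.2229, 0.1416]
orientation: [-180.0, -0.1, -160.0]
force: [0.4, -0.7, -1.4]
opening: 0.0614
gripper_force: 30.0
```

Emit:
step_arm(
  steps=[
    [[0.05, 0.2, 0.04, 0, 0, 0.24], [0.11, 0.41, 0.09, 0, 0, 0.47], [0.16, 0.61, 0.13, 0, 0, 0.69], [0.16, 0.61, 0.13, 0, 0, 0.69], [0.16, 0.61, 0.13, 0, 0, 0.69], [0.16, 0.61, 0.13, 0, 0, 0.69]],
  ],
)

```text
clock: 7.25
tool_pos: [0.3942, 0.2739, 0.1295]
orientation: [-180.0, -0.0, -179.6]
force: [-0.1, -0.2, -0.4]
opening: 0.0612
gripper_force: 30.0
```

```bash
python3 - <<'E'
from h import *
plan([((.395,.275,.036),(180,0,-180))],dec=2); o=get_obs(); print(o['tool_pos'],o['orientation'],o['opening'])
snap('top','t1')
P,im,d=cloud('t1')
s=P[190:222,135:172].reshape(-1,3); s=s[abs(s[:,2]-.064)<.007]; print('green',len(s),s.mean(0))
cv2.imwrite('pics/t1c.png',cv2.resize(cv2.imread('pics/t1.png')[150:270,110:270],(800,600)))
E
```

```text
[-0.01, 0.01, 0.93, 0.0, 0.0, 0.01] rows 2 -> [0.395 0.275 0.036] [-180.    -0.  -179.9]
[0.39418088 0.27392389 0.12947687] [-1.79975577e+02 -8.39190368e-03 -1.79607519e+02] 0.06122862970920644
green 259 [0.48745825 0.26195448 0.06261015]
```

View pics/t1c.png

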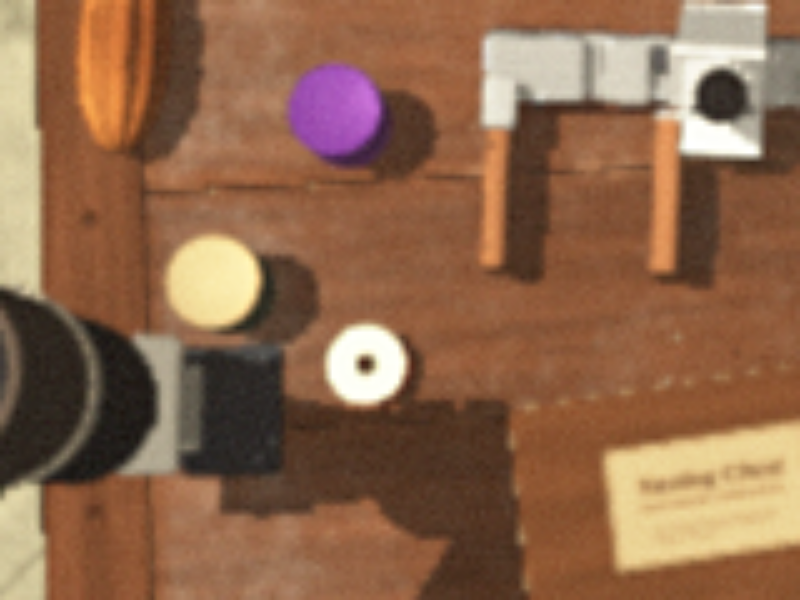

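The gripper is over clear wood, just below the green tin at (213,283), with the spool at (367,365) well clear. Next I lower the tin and release it.

Emit:
step_arm(
  steps=[
    [[0, 0.01, 0.4, 0, 0, 0], [0, 0.01, 0.7, 0, 0, 0], [0, 0.01, 0.85, 0, 0, 0], [0, 0.01, 0.91, 0, 0, 0], [0, 0.01, 0.945, 0, 0, 0], [0, 0.01, 0.945, 0, 0, 0], [0, 0.01, 0.945, 0, 0, 0]],
  ],
)

```text
clock: 8.0
tool_pos: [0.3941, 0.2763, 0.0359]
orientation: [179.9, 0.1, -179.7]
force: [-1.5, -0.5, -0.7]
opening: 0.0612
gripper_force: 30.0
```

Emit:
step_arm(
  steps=[
    [[0, 0, 0, 0, 0, 0], [0, 0, 0, 0, 0, 0], [0, 0, 0, 0, 0, 0], [0, 0, 0, 0, 0, 0], [0, 0, 0, 0, 0, 0], [0, 0, 0, 0, 0, 0]],
  ],
  jaw=20,
)

```text
clock: 8.6
tool_pos: [0.3936, 0.2758, 0.0351]
orientation: [180.0, 0.0, -179.7]
force: [-0.3, 0.4, 0.7]
opening: 0.0803
gripper_force: 0.0
```

Emit:
step_arm(
  steps=[
    [[0, 0, -0.2, 0, 0, 0], [0, 0, -0.6, 0, 0, 0], [0, 0, -1, 0, 0, 0], [0, 0, -1, 0, 0, 0]],
  ],
)

```text
clock: 9.0
tool_pos: [0.3957, 0.2783, 0.1403]
orientation: [179.6, 0.3, -179.7]
force: [-1.0, 0.1, -0.5]
opening: 0.081
gripper_force: 0.0
```

```bash
python3 - <<'E'
from h import *
# knob approach: gauge yaw -0.032
y=-0.032; G=R.from_euler('z',y)
c=np.array([0.587,-0.082,0]) 
F=np.array([0.5494,0.0714]); S=np.array([.5508,-.0448])
gy=G.apply([0,1,0])[:2]
print('origin y along gy from fence,stop', F@gy-.153, S@gy-.036)
snap('top','t2'); P,im,d=cloud('t2')
s=P[190:260,125:175].reshape(-1,3); s=s[abs(s[:,2]-.064)<.007]; print(len(s),s.min(0),s.max(0),s.mean(0))
# tool: y axis = +-gauge y, z=(sin24,0,-cos24)
a=np.radians(24); z=G.apply([np.sin(a),0,-np.cos(a)])
yy=-G.apply([0,1,0]) if 0 else G.apply([0,1,0])
for q in(yy,-yy):
    M=np.column_stack([np.cross(q,z),q,z]); print(R.from_matrix(M).as_euler('xyz',degrees=True))
o=get_obs(); print(o['tool_pos'],o['orientation'],o['joint_pos'],o['gripper_force'])
E
```

```text
origin y along gy from fence,stop -0.06405875398350658 -0.06315447230566396
268 [0.36361757 0.2315054  0.05703028] [0.51866375 0.29405266 0.0706591 ] [0.48681035 0.26203135 0.06261386]
[180.          24.         178.16653506]
[180.         -24.          -1.83346494]
[0.39463519 0.27728884 0.1377701 ] [ 179.73006988    0.1911777  -179.70751798] [ 5.85435864e+01  6.78686597e+00 -3.04374129e+01  2.58991229e-02
 -5.24455886e+01 -1.48266381e+02] 0.0
```

```bash
python3 - <<'E'
from h import *
plan([((.395,.275,.2),(180,0,-180)),((.50,.08,.24),(180,12,178.2)),((.579,-.082,.185),(180,24,178.2))],dec=2)
E
```

```text
[-0.01, -0.02, -0.62, 0.01, 0.01, 0.01] rows 2 -> [0.395 0.275 0.2  ] [-1.8e+02 -1.0e-01 -1.8e+02]
[-0.52, -0.98, -0.2, 0.0, -0.21, 0.03] rows 3 -> [0.447 0.177 0.22 ] [180.    5.9 179.1]
[-0.56, -0.96, -0.15, 0.01, -0.21, 0.03] rows 3 -> [0.5  0.08 0.24] [-179.9   11.9  178.3]
[-0.35, -0.8, 0.36, 0.0, -0.21, 0.0] rows 2 -> [ 0.539 -0.001  0.213] [-179.9   18.   178.3]
[-0.31, -0.8, 0.39, 0.0, -0.21, 0.0] rows 2 -> [ 0.578 -0.082  0.185] [-179.9   24.   178.3]
```

Emit:
step_arm(
  steps=[
    [[-0.01, -0.02, -0.62, 0.01, 0.01, 0.01], [-0.01, -0.02, -0.62, 0.01, 0.01, 0.01], [-0.01, -0.02, -0.62, 0.01, 0.01, 0.01]],
  ],
  jaw=0,
)

```text
clock: 9.35
tool_pos: [0.3953, 0.2747, 0.1986]
orientation: [-179.9, -0.2, 180.0]
force: [-0.0, -0.3, -1.1]
opening: 0.0876
gripper_force: 0.0
```

Emit:
step_arm(
  steps=[
    [[-0.52, -0.98, -0.2, 0, -0.21, 0.03], [-0.52, -0.98, -0.2, 0, -0.21, 0.03], [-0.52, -0.98, -0.2, 0, -0.21, 0.03], [-0.52, -0.98, -0.2, 0, -0.21, 0.03]],
  ],
)

```text
clock: 9.75
tool_pos: [0.4465, 0.174, 0.2161]
orientation: [-179.7, 5.7, 179.0]
force: [-0.2, -0.1, 0.3]
opening: 0.0877
gripper_force: 0.0
```

Emit:
step_arm(
  steps=[
    [[-0.56, -0.96, -0.15, 0.01, -0.21, 0.03], [-0.56, -0.96, -0.15, 0.01, -0.21, 0.03], [-0.56, -0.96, -0.15, 0.01, -0.21, 0.03], [-0.56, -0.96, -0.15, 0.01, -0.21, 0.03]],
  ],
)

```text
clock: 10.15
tool_pos: [0.4995, 0.0781, 0.2372]
orientation: [-179.6, 11.7, 178.2]
force: [0.0, 0.4, -1.0]
opening: 0.0874
gripper_force: 0.0
```

Emit:
step_arm(
  steps=[
    [[-0.35, -0.8, 0.36, 0, -0.21, 0], [-0.35, -0.8, 0.36, 0, -0.21, 0], [-0.35, -0.8, 0.36, 0, -0.21, 0]],
  ],
)

```text
clock: 10.45
tool_pos: [0.5366, -0.0053, 0.2066]
orientation: [-179.5, 17.4, 178.2]
force: [0.7, 0.7, 0.4]
opening: 0.0875
gripper_force: 0.0
```

Emit:
step_arm(
  steps=[
    [[-0.31, -0.8, 0.39, 0, -0.21, 0], [-0.31, -0.8, 0.39, 0, -0.21, 0], [-0.31, -0.8, 0.39, 0, -0.21, 0], [-0.31, -0.8, 0.39, 0, -0.21, 0], [-0.31, -0.8, 0.39, 0, -0.21, 0]],
  ],
)

```text
clock: 10.95
tool_pos: [0.5781, -0.0821, 0.1838]
orientation: [-179.6, 23.8, 178.5]
force: [0.7, 0.6, -0.2]
opening: 0.0876
gripper_force: 0.0
```

```bash
python3 - <<'E'
from h import *
o=get_obs(); print(o['clock'],o['tool_pos'],o['orientation'],o['force'])
snap('wrist','w2')
P,im,d=cloud('w2')
g=im.astype(int).sum(-1)
m=(g<170)&(abs(P[...,0]-.605)<.04)&(abs(P[...,1]+.083)<.03)&(P[...,2]>.095)&(P[...,2]<.14)
s=P[m]; print(len(s),s.mean(0),s.min(0),s.max(0))
E
```

```text
10.95 [ 0.578134   -0.08212406  0.1838407 ] [-179.59550984   23.80453433  178.46209898] [ 0.70099251  0.63507724 -0.18592197]
836 [ 0.59925646 -0.08516274  0.11092103] [ 0.58856619 -0.09913524  0.09501023] [ 0.62050979 -0.06449945  0.12253124]
```

View pics/w2.png

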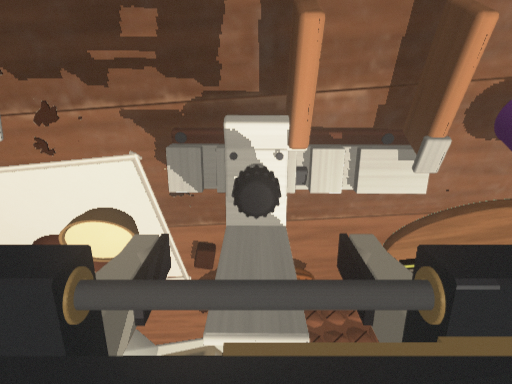

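The knob is at (257,192), midway between the fingers, with the shield in front of it at (255,280). Now I'll fit the knob's top face.

```bash
cat >> h.py <<'E'
G=R.from_euler('z',-0.032)
a24=np.radians(24); AX=G.apply([-np.sin(a24),0,np.cos(a24)]); PX=G.apply([np.cos(a24),0,np.sin(a24)]); GY=G.apply([0,1,0])
KC=np.array([.612,-.0832,.102])
E
python3 - <<'E'
from h import *
P,im,d=cloud('w2'); g=im.astype(int).sum(-1)
q=P-KC; A=q@AX; X=q@PX; Y=q@GY
m=(abs(X)<.03)&(abs(Y)<.03)&(abs(A-.018)<.012)&(d>0)&(g<250)
print('axial hist',np.histogram(A[m],bins=12))
t=m&(A>np.percentile(A[m],90)-.004)
for n,v in(('X',X[t]),('Y',Y[t]),('A',A[t])): print(n,len(v),v.mean(),(v.min()+v.max())/2,np.ptp(v),np.median(v))
s=(X>.03)&(X<.06)&(abs(Y)<.04)&(A>.04)&(A<.1)&(d>0); print('shield',X[s].mean(),X[s].min(),Y[s].min(),Y[s].max(),A[s].max())
o=get_obs(); print('tool z dot', Rrpy(o['orientation']).apply([0,0,1])@np.array([AX,PX,GY]).T, Rrpy(o['orientation']).apply([0,1,0])@np.array([AX,PX,GY]).T)
E
```

```text
axial hist (array([ 19,  15,  29,  71, 112,  74,  98, 116, 146, 402, 559,  76]), array([0.00601278, 0.00712631, 0.00823983, 0.00935336, 0.01046688,
       0.01158041, 0.01269393, 0.01380746, 0.01492098, 0.01603451,
       0.01714803, 0.01826156, 0.01937509]))
X 1283 -0.004118187959340961 -0.003122716102214944 0.03137133564804426 -0.004192136600545314
Y 1283 0.0008861648930310733 0.0008738377724252329 0.030524853366755325 0.0009057107578318839
A 1283 0.01689422448914976 0.01667388731521069 0.005402396243543179 0.01713493699899201
shield 0.04427817868505885 0.042496875727642144 -0.02710285566646636 0.02892325514486996 0.09998359233250192
tool z dot [-0.99998485 -0.00289498 -0.00468188] [-0.00466644 -0.00531523  0.99997499]
```

```bash
python3 - <<'E'
from h import *
C=KC-.0025*PX+.0009*GY
rp=(180,24,178.17); z=-AX
tcp=C+.002*AX+.0188*z
print(C,tcp)
plan([(tcp-.04*z,rp),(tcp,rp)],dec=3)
E
```

```text
[ 0.6097461  -0.08222739  0.10098316] [ 0.61657578 -0.08244601  0.08563559]
[0.047, 0.011, 0.656, -0.009, -0.006, 0.011] rows 2 -> [ 0.6   -0.082  0.122] [-180.    24.   178.2]
[0.0, 0.0, 0.4, 0.0, 0.0, 0.0] rows 1 -> [ 0.617 -0.082  0.086] [-180.    24.   178.2]
```

Emit:
step_arm(
  steps=[
    [[0.03, 0.01, 0.1, -0.005, -0.003, 0.01], [0.04, 0.01, 0.3, -0.005, -0.003, 0.01], [0.04, 0.01, 0.5, -0.005, -0.003, 0.01], [0.04, 0.01, 0.66, -0.005, -0.003, 0.01], [0.04, 0.01, 0.66, -0.005, -0.003, 0.01], [0.04, 0.01, 0.66, -0.005, -0.003, 0.01]],
  ],
)

```text
clock: 11.6
tool_pos: [0.6005, -0.0829, 0.122]
orientation: [-179.8, 23.9, 178.2]
force: [-0.2, 0.4, 0.7]
opening: 0.0875
gripper_force: 0.0
```

Emit:
step_arm(
  steps=[
    [[0, 0, 0.12, 0, 0, 0], [0, 0, 0.25, 0, 0, 0], [0, 0, 0.35, 0, 0, 0], [0, 0, 0.4, 0, 0, 0], [0, 0, 0.4, 0, 0, 0], [0, 0, 0.4, 0, 0, 0]],
  ],
)

```text
clock: 12.2
tool_pos: [0.6178, -0.0854, 0.0893]
orientation: [-180.0, 23.7, 178.1]
force: [0.5, -0.2, 0.2]
opening: 0.0875
gripper_force: 0.0
```

```bash
python3 - <<'E'
from h import *
C=KC-.0025*PX+.0009*GY
plan([(C+.002*AX-.0188*AX,(180,24,178.17))],dec=3); o=get_obs();print(o['force'],o['orientation'])
E
```

```text
[0.027, 0.029, 0.028, -0.002, -0.011, -0.003] rows 1 -> [ 0.617 -0.082  0.086] [180.   24.  178.2]
[ 0.47089062 -0.16871573  0.22805489] [-179.98196035   23.69338505  178.07812197]
```

Emit:
step_arm(
  steps=[
    [[0, 0, 0, 0, 0, 0], [0, 0, 0, 0, 0, 0], [0, 0, 0, 0, 0, 0], [0, 0, 0, 0, 0, 0]],
  ],
)

```text
clock: 12.6
tool_pos: [0.6173, -0.085, 0.0881]
orientation: [180.0, 23.6, 178.1]
force: [0.5, -0.6, 0.4]
opening: 0.0879
gripper_force: 0.0
```

Emit:
step_arm(
  steps=[
    [[0, 0, 0, 0, 0, 0], [0, 0, 0, 0, 0, 0]],
  ],
)

```text
clock: 12.8
tool_pos: [0.6172, -0.0852, 0.0879]
orientation: [-180.0, 23.6, 178.1]
force: [-0.8, 0.1, -0.3]
opening: 0.0873
gripper_force: 0.0
```

Emit:
step_arm(
  steps=[
    [[0.01, 0.025, 0.015, 0, -0.01, 0], [0.01, 0.025, 0.015, 0, -0.01, 0], [0.01, 0.025, 0.015, 0, -0.01, 0]],
  ],
)

```text
clock: 13.1
tool_pos: [0.6174, -0.0832, 0.0882]
orientation: [179.9, 23.6, 178.1]
force: [0.2, -0.5, 0.4]
opening: 0.0878
gripper_force: 0.0
```

Emit:
step_arm(
  steps=[
    [[0, 0, 0, 0, 0, 0], [0, 0, 0, 0, 0, 0], [0, 0, 0, 0, 0, 0], [0, 0, 0, 0, 0, 0], [0, 0, 0, 0, 0, 0], [0, 0, 0, 0, 0, 0], [0, 0, 0, 0, 0, 0], [0, 0, 0, 0, 0, 0]],
  ],
  jaw=255,
)

```text
clock: 13.9
tool_pos: [0.6174, -0.083, 0.0883]
orientation: [179.9, 23.6, 178.1]
force: [0.3, 1.7, 0.7]
opening: 0.0331
gripper_force: 30.0
```

```bash
python3 - <<'E'
from h import *
o=get_obs();print(o['tool_pos'],o['force'],o['force']@np.array([AX,PX,GY]).T,o['opening'],o['gripper_force'])
print('rel',(o['tool_pos']-KC)@np.array([AX,PX,GY]).T)
E
```

```text
[ 0.61742926 -0.08303146  0.08825214] [0.30151479 1.68974211 0.71281105] [0.55060018 0.51584425 1.69852387] 0.03307941221127516 30.00011645257473
rel [-0.01476425 -0.00063934  0.00034216]
```

Emit:
step_arm(
  steps=[
    [[0, 0, -0.05, 0, 0, 0], [0, 0, -0.1, 0, 0, 0], [0, 0, -0.14, 0, 0, 0], [0, 0, -0.17, 0, 0, 0], [0, 0, -0.18, 0, 0, 0], [0, 0, -0.18, 0, 0, 0], [0, 0, -0.18, 0, 0, 0]],
  ],
)

```text
clock: 14.6
tool_pos: [0.6102, -0.0831, 0.1044]
orientation: [179.9, 23.6, 178.1]
force: [4.1, 2.3, -7.9]
opening: 0.033
gripper_force: 30.0
```

```bash
python3 - <<'E'
from h import *
o=get_obs();print(o['force']@np.array([AX,PX,GY]).T,o['opening'],o['gripper_force'])
print('rel',(o['tool_pos']-KC)@np.array([AX,PX,GY]).T,o['orientation'])
T=Rrpy(o['orientation']); print('GY in tool',T.inv().apply(GY))
E
```

```text
[-8.85456082  0.51848535  2.39025984] 0.03303056018254658 29.99844880658202
rel [ 2.93208230e-03 -6.67026794e-04  8.26978896e-05] [179.88823321  23.61645043 178.12800769]
GY in tool [6.16111924e-04 9.99998397e-01 1.68131399e-03]
```

Emit:
step_arm(
  steps=[
    [[0, 0.05, 0, 0, 0, 0], [0, 0.12, 0, 0, 0, 0], [0, 0.2, 0, 0, 0, 0], [0, 0.28, 0, 0, 0, 0], [0, 0.35, 0, 0, 0, 0], [0, 0.41, 0, 0, 0, 0], [0, 0.45, 0, 0, 0, 0], [0, 0.45, 0, 0, 0, 0], [0, 0.45, 0, 0, 0, 0], [0, 0.45, 0, 0, 0, 0]],
  ],
)

```text
clock: 15.6
tool_pos: [0.6116, -0.0383, 0.1045]
orientation: [179.9, 23.6, 178.1]
force: [5.6, -0.1, -7.1]
opening: 0.0332
gripper_force: 30.0
```

```bash
python3 - <<'E'
from h import *
o=get_obs();print(o['force']@np.array([AX,PX,GY]).T,o['opening'],o['gripper_force'])
print('rel',(o['tool_pos']-KC)@np.array([AX,PX,GY]).T,o['orientation'])
E
```

```text
[-8.77297666  2.25308692  0.09371474] 0.03316039405135295 29.998613790376112
rel [ 0.00300686 -0.00068915  0.04483968] [179.88308034  23.60379917 178.10220013]
```

Emit:
step_arm(
  steps=[
    [[0, 0, 0.04, 0, 0, 0], [0, 0, 0.08, 0, 0, 0], [0, 0, 0.12, 0, 0, 0], [0, 0, 0.16, 0, 0, 0], [0, 0, 0.18, 0, 0, 0], [0, 0, 0.18, 0, 0, 0], [0, 0, 0.18, 0, 0, 0]],
  ],
)

```text
clock: 16.3
tool_pos: [0.618, -0.0391, 0.0905]
orientation: [179.8, 23.1, 178.1]
force: [-2.3, 0.6, -7.5]
opening: 0.0322
gripper_force: 30.0
```

```bash
python3 - <<'E'
from h import *
o=get_obs();print(o['force']@np.array([AX,PX,GY]).T,o['opening'],o['gripper_force'])
print('rel',(o['tool_pos']-KC)@np.array([AX,PX,GY]).T,o['orientation'])
E
```

```text
[-5.89968949 -5.160961    0.56618421] 0.03224624656409634 29.998778906883672
rel [-0.0123919  -0.0004852   0.04428657] [179.84671088  23.14947499 178.07146292]
```

Emit:
step_arm(
  steps=[
    [[0, 0, 0, 0, 0, 0], [0, 0, 0, 0, 0, 0], [0, 0, 0, 0, 0, 0], [0, 0, 0, 0, 0, 0]],
  ],
)

```text
clock: 16.7
tool_pos: [0.6181, -0.039, 0.0907]
orientation: [179.9, 23.2, 178.1]
force: [-5.1, -1.4, -10.2]
opening: 0.033
gripper_force: 30.0
```

```bash
python3 - <<'E'
from h import *
o=get_obs();print(o['force']@np.array([AX,PX,GY]).T,o['opening'],o['gripper_force'])
print('rel',(o['tool_pos']-KC)@np.array([AX,PX,GY]).T,o['orientation'])
E
```

```text
[-7.29289502 -8.7818894  -1.57797281] 0.032988829996607544 29.998951602028683
rel [-0.01227108 -0.00033312  0.04435671] [179.86412885  23.16304    178.08052012]
```

Emit:
step_arm(
  steps=[
    [[0, 0, 0, 0, 0, 0], [0, 0, 0, 0, 0, 0], [0, 0, 0, 0, 0, 0], [0, 0, 0, 0, 0, 0], [0, 0, 0, 0, 0, 0], [0, 0, 0, 0, 0, 0]],
  ],
  jaw=0,
)

```text
clock: 17.3
tool_pos: [0.6197, -0.0385, 0.092]
orientation: [179.8, 23.3, 178.1]
force: [-0.1, -0.1, 0.4]
opening: 0.0753
gripper_force: 0.0
```

```bash
python3 - <<'E'
from h import *
o=get_obs();print(o['force']@np.array([AX,PX,GY]).T,o['opening'],o['gripper_force'])
print('rel',(o['tool_pos']-KC)@np.array([AX,PX,GY]).T,o['orientation'])
E
```

```text
[ 0.38220555  0.06396018 -0.08825676] 0.07528051275350849 0.0
rel [-0.01165204  0.00170314  0.04494269] [179.80119479  23.32425596 178.10386432]
```

Emit:
step_arm(
  steps=[
    [[0.02, 0, -0.1, 0, 0, 0], [0.02, 0, -0.35, 0, 0, 0], [0.02, 0, -0.7, 0, 0, 0], [0.02, 0, -1, 0, 0, 0], [0.02, 0, -1, 0, 0, 0], [0.02, 0, -1, 0, 0, 0]],
  ],
)

```text
clock: 17.9
tool_pos: [0.5782, -0.0349, 0.1864]
orientation: [179.5, 23.5, 178.0]
force: [1.2, 1.4, 0.7]
opening: 0.0875
gripper_force: 0.0
```

```bash
python3 - <<'E'
from h import *
o=get_obs();print(o['tool_pos'],o['orientation'])
snap('wrist','w3')
P,im,d=cloud('w3'); g=im.astype(int).sum(-1)
q=P-KC; A=q@AX; X=q@PX; Y=q@GY-.045
m=(abs(X)<.03)&(abs(Y)<.03)&(abs(A-.025)<.02)&(d>0)&(g<250)
t=m&(A>np.percentile(A[m],90)-.004)
for n,v in(('X',X[t]),('Y',Y[t]),('A',A[t])): print(n,len(v),v.mean(),(v.min()+v.max())/2,np.ptp(v),np.median(v))
E
```

```text
[ 0.5781654  -0.03486166  0.18638044] [179.46198026  23.52323532 178.02879298]
X 1249 -0.00400148080666981 -0.0033187636367683557 0.03093189962609378 -0.00412122989251649
Y 1249 -0.001132734666666453 -0.0012560264611577044 0.030136909319404593 -0.0009682786418674372
A 1249 0.016926694488528172 0.016725873250074554 0.005333663486332876 0.01710410658941406
```

View pics/w3.png

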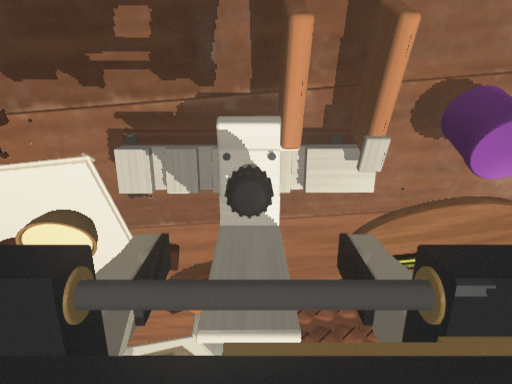

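The knob at (249,192) sits one notch further left, and its axial height matches the home reading, so the pin is home. Next is the switch.

```bash
python3 - <<'E'
from h import *
plan([((.555,-.036,.24),(180,23.5,178)),((.52,-.34,.24),(180,0,180))],dec=2)
E
```

```text
[0.0, -0.01, -0.6, 0.01, 0.0, 0.0] rows 2 -> [ 0.555 -0.036  0.24 ] [179.9  23.5 178.1]
[0.06, -0.76, -0.03, 0.0, 0.21, -0.02] rows 2 -> [ 0.546 -0.112  0.241] [-179.9   17.5  178.7]
[0.07, -0.76, -0.02, 0.0, 0.2, -0.01] rows 2 -> [ 0.537 -0.188  0.241] [-179.8   11.8  179. ]
[0.07, -0.76, -0.01, -0.01, 0.21, -0.02] rows 2 -> [ 0.528 -0.264  0.24 ] [-180.     5.8  179.6]
[0.08, -0.76, 0.0, 0.0, 0.2, -0.02] rows 2 -> [ 0.52 -0.34  0.24] [-180.     0.  -179.9]
```

Emit:
step_arm(
  steps=[
    [[0, -0.01, -0.6, 0.01, 0, 0], [0, -0.01, -0.6, 0.01, 0, 0], [0, -0.01, -0.6, 0.01, 0, 0]],
  ],
  jaw=255,
)

```text
clock: 18.25
tool_pos: [0.5552, -0.0381, 0.2397]
orientation: [-179.9, 23.5, 178.1]
force: [0.8, -0.2, 0.9]
opening: 0.0685
gripper_force: 0.0
```

Emit:
step_arm(
  steps=[
    [[0.06, -0.76, -0.03, 0, 0.21, -0.02], [0.06, -0.76, -0.03, 0, 0.21, -0.02], [0.06, -0.76, -0.03, 0, 0.21, -0.02]],
  ],
)

```text
clock: 18.55
tool_pos: [0.5454, -0.1171, 0.2368]
orientation: [-179.6, 17.1, 178.5]
force: [-0.1, 0.6, -0.3]
opening: 0.0455
gripper_force: 0.0
```

Emit:
step_arm(
  steps=[
    [[0.07, -0.76, -0.02, 0, 0.2, -0.01], [0.07, -0.76, -0.02, 0, 0.2, -0.01], [0.07, -0.76, -0.02, 0, 0.2, -0.01]],
  ],
)

```text
clock: 18.85
tool_pos: [0.5357, -0.1927, 0.2362]
orientation: [-179.5, 11.3, 178.7]
force: [0.2, 0.2, 0.5]
opening: 0.0213
gripper_force: 0.0
```

Emit:
step_arm(
  steps=[
    [[0.07, -0.76, -0.01, -0.01, 0.21, -0.02], [0.07, -0.76, -0.01, -0.01, 0.21, -0.02], [0.07, -0.76, -0.01, -0.01, 0.21, -0.02]],
  ],
)

```text
clock: 19.15
tool_pos: [0.5269, -0.2682, 0.236]
orientation: [-179.8, 5.3, 179.3]
force: [-0.6, -0.3, 0.1]
opening: 0.0013
gripper_force: 0.0
```

Emit:
step_arm(
  steps=[
    [[0.08, -0.76, 0, 0, 0.2, -0.02], [0.08, -0.76, 0, 0, 0.2, -0.02], [0.08, -0.76, 0, 0, 0.2, -0.02], [0.08, -0.76, 0, 0, 0.2, -0.02], [0.08, -0.76, 0, 0, 0.2, -0.02], [0.08, -0.76, 0, 0, 0.2, -0.02]],
  ],
)

```text
clock: 19.75
tool_pos: [0.5188, -0.3404, 0.2382]
orientation: [-179.8, -0.2, -179.9]
force: [0.1, -0.1, -0.1]
opening: 0.0003
gripper_force: 0.0
```

```bash
python3 - <<'E'
from h import *
o=get_obs();print(o['tool_pos'],o['orientation'],o['opening'])
snap('wrist','w4')
E
```

```text
[ 0.51875235 -0.34038421  0.23823094] [-179.79121305   -0.19400243 -179.89375533] 0.00033765270671623265
```

View pics/w4.png

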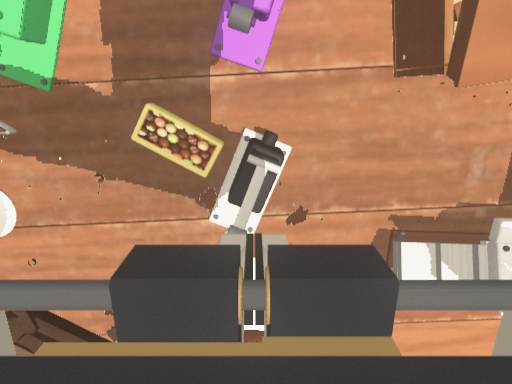

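```bash
python3 - <<'E'
from h import *
P,im,d=cloud('w4')
m=(d>0)&(P[...,2]>.045)&(P[...,2]<.12); v0,v1,u0,u1=128,240,205,300
c=cv2.resize(im[v0:v1,u0:u1,::-1],None,fx=5,fy=5,interpolation=cv2.INTER_CUBIC); cv2.imwrite('pics/w4c.png',c)
for v in range(v0,v1,6): print(v,[int(1000*P[v,u,2]) if d[v,u]>0 else 0 for u in range(u0,u1,5)])
E
```

```text
128 [-1, -1, 0, -1, -3, -1, 0, -1, 3, 0, -1, 0, -1, 0, 0, 0, 0, 0, -1]
134 [18, 7, 0, 0, -1, 0, -1, 0, 4, 5, 5, 4, 24, 28, 27, -1, 0, -1, 0]
140 [20, 20, 19, 7, 0, 0, -1, 3, 6, 27, 31, 17, 27, 29, 25, 0, 0, -1, -1]
146 [21, 21, 20, 21, 0, -2, -1, 3, 5, 50, 51, 51, 43, 29, 15, 5, 5, 5, 0]
152 [21, 22, 20, 0, 0, -1, 4, 5, 38, 49, 61, 55, 50, 49, 50, 43, 6, 0, 0]
158 [21, 21, 19, 0, 0, -1, 4, 4, 49, 65, 65, 63, 62, 61, 54, 51, 4, 0, -1]
164 [21, 20, -1, 0, -2, 3, 5, 35, 50, 62, 64, 66, 66, 66, 64, 51, -1, 0, -1]
170 [20, -1, -1, 0, 0, 5, 5, 49, 51, 51, 67, 67, 66, 65, 66, 5, 0, -1, -1]
176 [19, 0, -2, -3, 2, 3, 32, 50, 49, 51, 69, 68, 52, 50, 50, 0, 0, -1, 0]
182 [-1, 0, -1, -2, 4, 5, 50, 52, 51, 71, 0, 69, 51, 51, 6, 1, 0, 0, 0]
188 [0, 4, -2, -2, 3, 28, 51, 51, 49, 73, 72, 51, 51, 50, -1, -1, -2, -1, -1]
194 [2, 2, 0, 5, 5, 50, 50, 50, 73, 75, 74, 50, 49, 6, -1, 0, -2, 0, 0]
200 [3, 2, 0, 4, 4, 49, 50, 52, 76, 77, 76, 51, 47, 0, -1, -1, -1, -1, 0]
206 [2, 1, 4, 4, 3, 4, 6, 49, 79, 77, 50, 50, 3, 0, -1, 0, -1, -2, 0]
212 [0, 0, 4, 4, 5, 7, 4, 79, 80, 80, 49, 4, -1, 0, 0, -2, 0, 0, 2]
218 [-4, 5, 6, 5, 4, 4, 4, 80, 82, 4, 5, 0, 0, 0, -1, 0, -1, 2, 1]
224 [-1, 0, -1, 4, 4, 82, 83, 84, 83, 4, 4, -1, -1, -1, -1, 0, -1, -1, 1]
230 [-1, -1, 0, -2, 87, 92, 90, 88, 86, 6, 0, 0, 0, 0, -1, -1, 0, 0, 0]
236 [-1, -1, -1, -2, 244, 245, 245, 245, 245, 241, 243, 241, 245, 244, 244, 244, 245, 0, 0]
```

View pics/w4c.png

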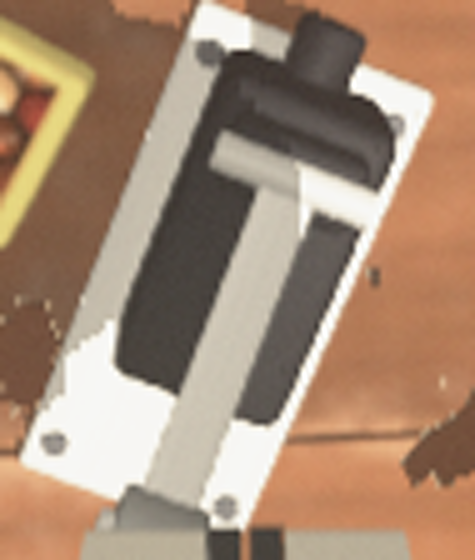

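The lever rises from the hinge at (265,160) to the roller at about (237,230), whose far side is hidden by the fingertips.

```bash
python3 - <<'E'
from h import *
P,im,d=cloud('w4')
L=P[172:224,225:285].reshape(-1,3); dd=d[172:224,225:285].ravel(); L=L[(dd>0)&(L[:,2]>.066)&(L[:,2]<.083)]
f=np.polyfit(L[:,0],L[:,1],1); g=np.polyfit(L[:,0],L[:,2],1); print(len(L),f,g,L.min(0),L.max(0))
B=P[140:240,205:300].reshape(-1,3); k=d[140:240,205:300].ravel()>0
pl=B[k&(abs(B[:,2]-.05)<.004)]; print('housing',pl.min(0),pl.max(0),pl.mean(0))
u=np.array([1,f[0]])/np.hypot(1,f[0]); print('dir deg',np.degrees(np.arctan2(u[1],u[0])))
# base plate top corners
T,imt,dt=cloud('top0')
s=T[165:215,310:350].reshape(-1,3); s2=s[(s[:,2]>.084)&(s[:,2]<.105)]; print('roller top pts',len(s2),s2.mean(0) if len(s2) else 0,s2.min(0),s2.max(0))
r=P[224:234,220:250].reshape(-1,3); r=r[(r[:,2]>.085)&(r[:,2]<.1)]; print('w roller',len(r),r.mean(0),r.min(0),r.max(0))
E
```

```text
627 [-0.40121351 -0.12662812] [ 0.326542   -0.10233901] [ 0.51977235 -0.36095055  0.066061  ] [ 0.56928487 -0.31970524  0.08294726]
housing [ 0.49297734 -0.37044938  0.046004  ] [ 0.57003265 -0.310487    0.05385508] [ 0.53175793 -0.34218564  0.05055139]
dir deg -21.86132314565185
roller top pts 41 [ 0.57575777 -0.3563218   0.09228418] [ 0.55013713 -0.36859117  0.08416262] [ 0.58929636 -0.34750596  0.1030212 ]
w roller 152 [ 0.57339668 -0.35960337  0.08988029] [ 0.56950916 -0.37095663  0.08505148] [ 0.57746389 -0.34873126  0.09539182]
```

```bash
python3 - <<'E'
from h import *
plan([((.577,-.358,.155),(180,0,180)),((.577,-.358,.105),(180,0,180))],dec=2)
E
```

```text
[-0.58, -0.17, 0.83, -0.01, -0.01, 0.0] rows 3 -> [ 0.577 -0.358  0.155] [ 1.799e+02  1.000e-01 -1.799e+02]
[0.0, 0.0, 0.5, 0.0, 0.0, 0.0] rows 1 -> [ 0.577 -0.358  0.105] [ 1.799e+02  1.000e-01 -1.799e+02]
```

Emit:
step_arm(
  steps=[
    [[-0.4, -0.17, 0.3, 0, 0, 0], [-0.58, -0.17, 0.83, 0, 0, 0], [-0.58, -0.17, 0.83, 0, 0, 0], [-0.58, -0.17, 0.83, 0, 0, 0], [-0.58, -0.17, 0.83, 0, 0, 0]],
  ],
)

```text
clock: 20.3
tool_pos: [0.5769, -0.3585, 0.1567]
orientation: [-179.7, -0.1, -179.9]
force: [-0.0, 0.4, 0.9]
opening: 0.0002
gripper_force: 0.0
```

Emit:
step_arm(
  steps=[
    [[0, 0, 0.2, 0, 0, 0], [0, 0, 0.4, 0, 0, 0], [0, 0, 0.48, 0, 0, 0], [0, 0, 0.48, 0, 0, 0], [0, 0, 0.48, 0, 0, 0], [0, 0, 0.48, 0, 0, 0]],
  ],
)

```text
clock: 20.9
tool_pos: [0.577, -0.359, 0.1087]
orientation: [-179.8, -0.1, -179.9]
force: [0.3, -0.2, -0.1]
opening: 0.0002
gripper_force: 0.0
```

```bash
python3 - <<'E'
from h import *
o=get_obs(); print(o['tool_pos'],o['orientation'],o['force'],o['clock'])
E
```

```text
[ 0.57703201 -0.35896721  0.10866683] [-1.79755902e+02 -8.49496629e-02 -1.79929907e+02] [ 0.31479715 -0.23105066 -0.08756294] 20.9
```

Emit:
step_arm(
  steps=[
    [[0, 0, 0.05, 0, 0, 0], [0, 0, 0.1, 0, 0, 0], [0, 0, 0.13, 0, 0, 0], [0, 0, 0.16, 0, 0, 0], [0, 0, 0.16, 0, 0, 0], [0, 0, 0.16, 0, 0, 0]],
  ],
)

```text
clock: 21.5
tool_pos: [0.5771, -0.359, 0.0915]
orientation: [-179.8, -0.1, -179.9]
force: [2.9, -1.2, 4.6]
opening: 0.0006
gripper_force: 2.1
```

Emit:
step_arm(
  steps=[
    [[0, 0, 0.02, 0, 0, 0], [0, 0, 0.04, 0, 0, 0], [0, 0, 0.05, 0, 0, 0], [0, 0, 0.05, 0, 0, 0]],
  ],
)

```text
clock: 21.9
tool_pos: [0.5769, -0.359, 0.0863]
orientation: [-179.8, -0.1, -179.9]
force: [4.0, -1.9, 5.4]
opening: 0.0007
gripper_force: 2.8
```

```bash
python3 - <<'E'
from h import *
o=get_obs(); print(o['tool_pos'],o['force'],o['moment'])
u=np.array([.928,-.372]); n=np.array([.372,.928]); O=np.array([.577,-.358])
for tag,sl in(('top0',(slice(160,220),slice(305,355))),('w4',(slice(172,235),slice(215,285)))):
    P,im,d=cloud(tag); q=P[sl].reshape(-1,3); k=(d[sl].ravel()>0)&(q[:,2]>.078)&(q[:,2]<.11); q=q[k]
    a=(q[:,:2]-O)@u; b=(q[:,:2]-O)@n; 
    i=np.argsort(a); print(tag); print(np.c_[a,b,q[:,2]][i][::max(1,len(i)//25)].round(3).tolist())
E
```

```text
[ 0.57688052 -0.35895303  0.08626914] [ 3.95715134 -1.89182046  5.41547649] [-0.52429161 -1.470055   -0.0125569 ]
top0
[[-0.041, 0.004, 0.078], [-0.036, -0.0, 0.083], [-0.031, -0.003, 0.078], [-0.026, 0.003, 0.08], [-0.023, 0.004, 0.083], [-0.021, -0.002, 0.084], [-0.017, -0.001, 0.081], [-0.015, -0.004, 0.079], [-0.014, -0.002, 0.086], [-0.011, -0.001, 0.088], [-0.01, 0.006, 0.086], [-0.009, -0.005, 0.082], [-0.006, -0.003, 0.087], [-0.006, 0.007, 0.083], [-0.005, -0.001, 0.097], [-0.004, 0.006, 0.094], [-0.003, 0.003, 0.094], [-0.002, -0.002, 0.103], [-0.002, 0.008, 0.098], [0.0, 0.004, 0.094], [0.001, -0.006, 0.094], [0.002, 0.011, 0.089], [0.003, 0.009, 0.092], [0.003, -0.002, 0.092], [0.005, -0.008, 0.097], [0.005, -0.0, 0.096], [0.007, -0.006, 0.102], [0.007, -0.004, 0.095], [0.01, 0.008, 0.093]]
w4
[[-0.03, 0.002, 0.078], [-0.026, -0.002, 0.079], [-0.024, 0.001, 0.08], [-0.023, -0.005, 0.08], [-0.021, -0.003, 0.08], [-0.02, -0.004, 0.081], [-0.019, 0.004, 0.081], [-0.017, 0.004, 0.081], [-0.016, 0.0, 0.082], [-0.015, -0.003, 0.081], [-0.014, -0.003, 0.081], [-0.012, 0.004, 0.082], [-0.011, 0.003, 0.083], [-0.01, 0.005, 0.084], [-0.009, -0.005, 0.082], [-0.007, -0.005, 0.084], [-0.006, -0.004, 0.083], [-0.005, -0.006, 0.086], [-0.005, -0.004, 0.088], [-0.004, -0.005, 0.091], [-0.004, 0.005, 0.091], [-0.004, -0.009, 0.083], [-0.003, -0.007, 0.092], [-0.002, -0.009, 0.092], [-0.001, -0.009, 0.082], [0.001, -0.011, 0.089], [0.004, -0.012, 0.086]]
```

Emit:
step_arm(
  steps=[
    [[0, 0, 0.02, 0, 0, 0], [0, 0, 0.035, 0, 0, 0], [0, 0, 0.035, 0, 0, 0], [0, 0, 0.035, 0, 0, 0]],
  ],
)

```text
clock: 22.3
tool_pos: [0.5772, -0.3591, 0.0831]
orientation: [-179.8, -0.1, -179.9]
force: [3.9, -1.3, 6.4]
opening: 0.0002
gripper_force: 3.1
```

```bash
python3 - <<'E'
from h import *
o=get_obs(); print(o['tool_pos'],o['force'])
E
```

```text
[ 0.57722981 -0.35910565  0.08312975] [ 3.92642821 -1.33354806  6.3746129 ]
```

Emit:
step_arm(
  steps=[
    [[0, 0, 0.015, 0, 0, 0], [0, 0, 0.028, 0, 0, 0], [0, 0, 0.028, 0, 0, 0], [0, 0, 0.028, 0, 0, 0]],
  ],
)

```text
clock: 22.7
tool_pos: [0.5776, -0.3593, 0.0806]
orientation: [-179.7, -0.0, -179.9]
force: [5.2, -1.7, 7.6]
opening: 0.0003
gripper_force: 3.4
```

Emit:
step_arm(
  steps=[
    [[0, 0, -0.1, 0, 0, 0], [0, 0, -0.4, 0, 0, 0], [0, 0, -0.8, 0, 0, 0], [0, 0, -1, 0, 0, 0], [0, 0, -1, 0, 0, 0]],
  ],
)

```text
clock: 23.2
tool_pos: [0.5765, -0.3585, 0.1826]
orientation: [-179.8, -0.1, -179.9]
force: [0.0, -0.2, 0.0]
opening: 0.0006
gripper_force: 0.0
```

Emit:
step_arm(
  steps=[
    [[0.8, 0, -0.6, 0, 0, 0], [0.8, 0, -0.6, 0, 0, 0], [0.8, 0, -0.6, 0, 0, 0], [0.8, 0, -0.6, 0, 0, 0], [0.8, 0, -0.6, 0, 0, 0]],
  ],
)

```text
clock: 23.7
tool_pos: [0.4959, -0.3576, 0.2382]
orientation: [-179.9, -0.4, -180.0]
force: [0.2, -1.4, 0.5]
opening: 0.0008
gripper_force: 0.0
```

```bash
python3 - <<'E'
from h import *
o=get_obs(); print(o['tool_pos'],o['force'],o['clock'])
snap('wrist','w5'); P,im,d=cloud('w5')
u=np.array([.928,-.372]); n=np.array([.372,.928]); O=np.array([.577,-.358])
q=P[d>0]; a=(q[:,:2]-O)@u; b=(q[:,:2]-O)@n; k=(a>-.012)&(a<.014)&(abs(b)<.01)&(q[:,2]>.03)&(q[:,2]<.13); print('roller top z',k.sum(),np.percentile(q[k,2],[50,90,98]))
snap('top','t3'); P,im,d=cloud('t3')
q=P[185:265,120:190].reshape(-1,3); q=q[abs(q[:,2]-.063)<.008]
for nm,c in(('green',(.488,.262)),('red',(.394,.276))):
    s=q[np.hypot(*(q[:,:2]-c).T)<.05]; print(nm,len(s),s.mean(0),np.ptp(s,axis=0))
print('spool',pt('t3',183,223),'knob',pt('t3',240,165))
cv2.imwrite('pics/t3c.png',cv2.resize(cv2.imread('pics/t3.png')[130:290,110:370],(800,492)))
E
```

```text
[ 0.49594363 -0.35762897  0.23824702] [ 0.1540332  -1.39824029  0.46521936] 23.7
roller top z 54 [0.09191002 0.09497896 0.09534615]
green 277 [0.48791656 0.26163857 0.06225373] [0.06201496 0.06359155 0.01576883]
red 280 [0.39293892 0.27699024 0.06251058] [0.06055804 0.06128315 0.01531565]
spool [ 0.43514521  0.16788372 -0.00236091] knob [ 0.61718861 -0.03564117  0.1206955 ]
```

View pics/t3c.png

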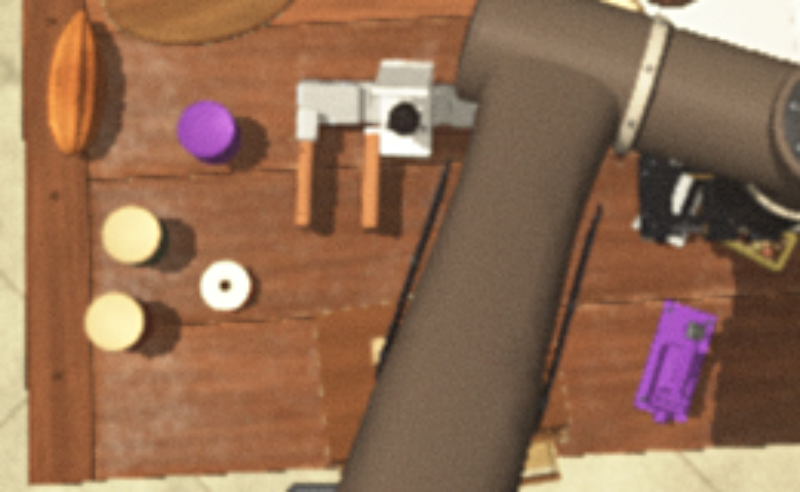

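Both tins are upright, with lids at (132,235) and (115,322), about 96 mm apart. The carriage at (403,118) is one notch over and the roller has sprung back. The spool and pod haven't moved.

```bash
python3 -c "
from plant import *
print(close_job())"
```

```text
the job is handed in; nothing more can be done
None
```

The job is handed in at about 24 s of the 58 s allowed. The red tin stands about 96 mm from the unmoved green one, the carriage is one notch towards the fence with the pin home, and the roller was pressed about 15 mm (click at 10, overtravel at 22) and sprang back. The hand-in returned no verdict.

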